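# Find the free play of an inspection slide by feel and lock it mid-play

### The arm

A 6-joint arm with a two-finger parallel gripper is mounted at the origin on the work surface. World frame = base frame: x ahead of the robot, y to its left, z up, the work surface at z = 0. Lengths are in m, angles in degrees, forces in N, time in s.
With the tool pointing down it reaches from about 0.325 to 0.85 m from the base axis. Payload 15.5 kg.
Tool frame: the origin (TCP) lies at the very end of the fingers, on their centre line; the grasp point (between the pads) lies arm.grip_depth behind it (arm.grip_depth is the distance from the TCP to the grasp point, in m); z points along the fingers, y is the direction in which the jaws open and shut (so a half turn about z gives the same grasp; the last joint's range is limited). The gripper opens to 91 mm and grips with 3 to 60 N. Pads are 32 mm wide; open, the fingers measure 118 mm over their backs; the gripper's body (76 mm by 178 mm) begins 60 mm behind the grasp point.
Start: joints at [68.898, 28.281, 77.091, -0, 74.628, -5.472], TCP at [0.168, 0.602, 0.214] pointing down, gripper open.
Joint ranges: [-166.48, 166.48], [-47.26, 123.95], [12.59, 153.08], [-70.14, 250.14], [6.76, 159.57], [-176.63, 176.63]. Speed limits (degrees/s): [108.29, 108.29, 147.25, 172.46, 172.46, 172.46].

### API

Orientations are given as a 3x3 rotation matrix whose columns are the frame's x, y, z axes.
In Python, from rig import arm gives the robot as it stands. Calls block until the motion is done:
- arm.move_to(position, orientation): joint-space move of the TCP to a pose.
- arm.move_l(position, orientation=None, feed=0.15): straight line of the TCP; orientation=None keeps the orientation; feed is the mean speed in m/s.
- arm.move_joints(angles): joint-space move.
- arm.grip(opening): finger opening in m; the grip force is fixed at half the most; returns when the fingers have stopped.
- arm.sleep(seconds).
- arm.solve_ik(position, orientation): joint angles nearest the present ones, or None.
- arm.snapshot(name): name is "scene" or "top" or "wrist"; returns the picture (420x560x3 uint8, red, green, blue); there is no depth.
- arm.get_calibration(name): a dict with "intrinsics" (3x3 intrinsics, pixels), "cam_to_world" (4x4, takes a point from camera to world coordinates). Camera axes: x right, y down, z forward; pixel columns grow to the right and rows downward; lengths in m; the calibration is good to about 2 mm. The wrist camera is an equidistant fisheye: a pixel r from the principal point sees the ray r / f radians off the axis. A picture is of the moment at which its call begins: read the wrist's pose just before it. get_calibration takes no time and is no camera call; for the wrist camera it gives the pose at the moment of the call.
A pose or a line that the arm cannot do raises arm.Unreachable and nothing moves.
- arm.sign_off(): hands the job in, once; it reports no verdict.
Readings, each from a call of its own:
- arm.current_t(): time.
- arm.current_joint_positions(): joint angles.
- arm.current_dq(): joint speeds.
- arm.current_tau(): joint torques, N m.
- arm.current_ee_pos(): TCP position.
- arm.current_tool_rot(): TCP orientation.
- arm.current_force(): force on the tool from outside, world axes, zero at the start.
- arm.current_torque(): the same for the moment, N m.
- arm.current_width(): finger opening in m.
Only numpy, scipy, OpenCV 4.12 (cv2) and the standard library are available. Lean on these libraries where they do the work, as an engineer would, in place of code of your own. Each camera call takes 0.05 s, during which the arm holds its last target. There are 200 camera calls.

### The job

Take the carriage of the motor slide by its fin and rock it gently to feel the free play: first towards the motor until it clearly stiffens, then towards the bearing end until it clearly stiffens, never forcing it. Set it in the middle of that play, let go, and push the black lock pin on the carriage fully home. Leave the other things on the bench where they are.

Things in the scene. Friction and masses are not known exactly. Their poses are not given: they have to be found in the camera images.
- rig: the slide: aluminium base plate 124 x 360 x 12 mm, fixed to the bench, two steel guide rods and a screw along it. Origin on the bench surface, on the slide's centre line, midway between the inner faces of the two end blocks (which are 240 mm apart). Its y axis is the slide direction and points to the motor end; its x axis points across, away from the robot; z up.
- carriage: grey block 112 (across) x 90 mm (along the slide), top 60 mm above the bench; slides along the rig's y axis with about 1.5 N of friction, stays where left. Frame parallel to the rig's; origin on the centre line at bench height under the block's middle. On top: the fin (centre 26 mm to its +x side) and the lock pin (28 mm to its -x side). Its drive nut, inside and unseen, is held fast
- fin_top (a point): centre of the top of the upright aluminium fin on the carriage, 96 mm above the bench. Fin 14 mm thick along the slide, 30 mm across it; below it is a foot 46 x 34 mm whose top is 65 mm above the bench. Grip it from above, closing along the slide
- pin (a joint): how far the lock pin is pushed in, m: 0 up, 0.016 fully home. It slides straight down with about 3 N of friction and stays where it is put. 6 mm down its foot reaches the nut; it goes on down only if the carriage stands within about 2 mm of the middle of its free play, otherwise it stops there on solid metal
- pin_top (a point): centre of the top of the lock pin's round black knob: 24 mm across, 12 mm high, top 96 mm above the bench when up and 80 mm when home; the fin is 54 mm from it to the +x side
- motor_end: end block 110 mm across, 22 mm thick, 78 mm high, at the +y end of the slide, with a square black motor 57 mm wide behind it. Frame coincides with the rig's. The carriage's free play towards the motor ends, unseen, on a buffer spring (starts at about 1 N, then 2 N per mm for 18 mm): load it with at least 3 N to be sure of the end, never over 15 N
- bearing_end: the same end block at the -y end, with only a flat round cap 40 mm across. Frame coincides with the rig's. The free play towards this end stops on an equal buffer spring, same limits. The whole free play is 12 to 24 mm; its middle lies anywhere within 12 mm of the rig's middle and cannot be seen, only felt. The carriage may start resting lightly on this buffer
- screwdriver: bystander: screwdriver 170 mm long, lying beyond the slide; origin under its middle
- collar: bystander: aluminium shaft collar, ring 34 mm across, 22 mm high, standing on the bench on the robot's side of the slide; origin under its middle
- heatsink: bystander: finned aluminium heat sink 50 x 50 x 28 mm; origin under its middle
- multimeter: bystander: handheld meter 170 x 80 x 40 mm lying on its back; origin under its middle
- mouse: bystander: computer mouse 100 x 58 x 30 mm; origin under its middle
- screw_jar: bystander: small clear jar 52 mm across, 60 mm high; origin under its middle

How it is judged:
By the outcome, as a careful person would: the job done as asked, in the order asked, and still so for the second after the job is handed in, with the robot touching nothing.
It also fails if it takes over 72 s, if anything falls off the work surface, if the arm or the gripper's body presses on something with over 40 N, if the wrist force passes 120 N, or if a joint passes its speed limit or range.

## Working session

There is one attempt and no reset: what is moved stays moved. The work goes in short steps, each a Python script; the robot and the scene stay as the last script left them, time stands still between calls to the robot, and variables do not carry over. Pictures are saved under pics/ and viewed, about 8 in all and at most 12, crops included, and the job is handed in when it is done.

```bash
ls; mkdir -p pics; python3 - <<'E'
from rig import arm
import cv2,numpy as np
for n in ("scene","top"):
    im=arm.snapshot(n); cv2.imwrite(f"pics/{n}0.png",cv2.resize(im[:,:,::-1],None,fx=1.4,fy=1.4,interpolation=cv2.INTER_CUBIC))
    c=arm.get_calibration(n); print(n,np.round(c["intrinsics"],1).tolist(),np.round(c["cam_to_world"],4).tolist())
print(arm.grip_depth,arm.current_width(),arm.current_t(),arm.current_tool_rot(),arm.current_force())
E
```

```text
pics
scene [[436.9, 0.0, 277.3], [0.0, 436.9, 202.4], [0.0, 0.0, 1.0]] [[-0.0761, 0.8245, -0.5607, 1.2368], [0.9971, 0.068, -0.0354, 0.0407], [0.0089, -0.5618, -0.8272, 1.1105], [0.0, 0.0, 0.0, 1.0]]
top [[448.9, 0.0, 270.1], [0.0, 448.9, 210.9], [0.0, 0.0, 1.0]] [[-0.0196, -0.9853, 0.1699, 0.3486], [-0.9995, 0.0234, 0.0202, -0.0148], [-0.0238, -0.1694, -0.9853, 1.2048], [0.0, 0.0, 0.0, 1.0]]
0.0188 0.09111794000464929 0.1 [[-9.63032197e-01  2.69386070e-01 -3.63230519e-04]
 [ 2.69386305e-01  9.63031658e-01 -1.02234339e-03]
 [ 7.43974210e-05 -1.08239893e-03 -9.99999411e-01]] [-0.08366541 -0.72871562 -0.05747313]
```

View pics/scene0.png

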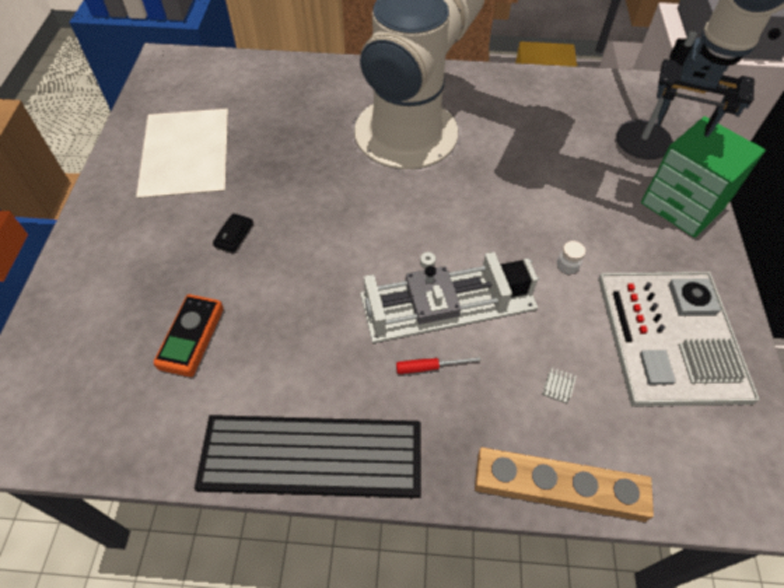

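View pics/top0.png

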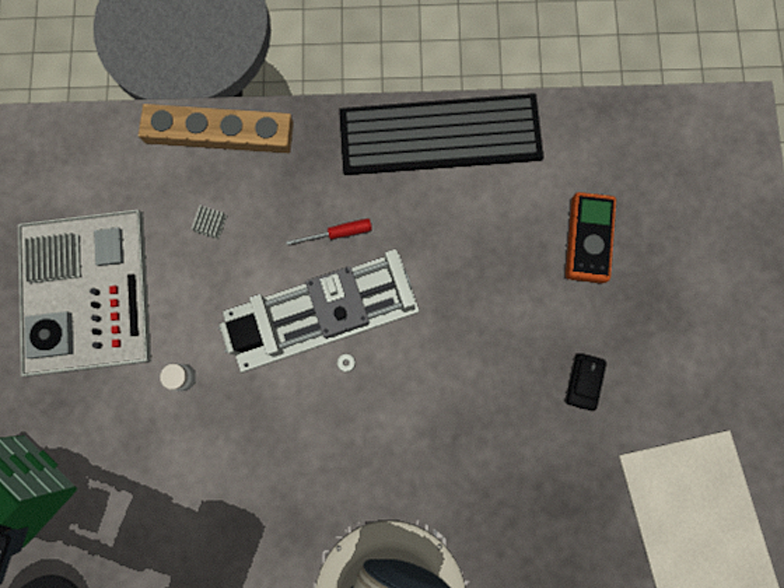

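The top view (px at 1.4x) shows the plate corners near (221,312), (395,252), (418,312) and (241,371), the pin knob at (340,313) and the fin at (332,285). The motor is to the left (+y) and the collar at (346,363) on the robot's side.

```bash
cat > h.py <<'E'
from rig import arm
import cv2,numpy as np
def px2w(name,uv,z,c=None):
    c=c or arm.get_calibration(name);K=c["intrinsics"];T=c["cam_to_world"]
    a=np.array([(uv[0]-K[0,2])/K[0,0],(uv[1]-K[1,2])/K[1,1]])
    if name=="wrist":
        th=np.hypot(*a); d=np.r_[a/max(th,1e-9)*np.sin(th),np.cos(th)]
    else: d=np.r_[a,1]
    d=T[:3,:3]@d; return T[:3,3]+d*(z-T[2,3])/d[2]
def R(yaw): # tool down, jaw axis (tool y) at angle yaw in world
    y=np.array([np.cos(yaw),np.sin(yaw),0]);z=np.array([0,0,-1.]);return np.c_[np.cross(y,z),y,z]
def save(im,n,f=1.4): cv2.imwrite(f"pics/{n}.png",cv2.resize(im[:,:,::-1],None,fx=f,fy=f,interpolation=cv2.INTER_CUBIC))
E
python3 - <<'E'
from h import *
C=[px2w("top",np.array(p)/1.4,.012) for p in [(221,312),(395,252),(418,312),(241,371)]]
for c in C: print(c.round(3))
print("c",np.mean(C,0))
y=(C[0]+C[3]-C[1]-C[2]);yaw=np.arctan2(y[1],y[0]);print(np.degrees(yaw),[np.linalg.norm(C[i]-C[i-1]).round(3) for i in range(4)])
pin=px2w("top",np.array((340,313))/1.4,.096);fin=px2w("top",np.array((331,283))/1.4,.096)
pin2=px2w("scene",np.array((430,271))/1.4,.096);fin2=px2w("scene",np.array((437,291))/1.4,.096)
print(pin,pin2,fin,fin2)
for yw in (yaw,yaw-np.pi):
    print(arm.solve_ik([fin[0],fin[1],.25],R(yw)))
y=yaw if yaw<np.pi/2+.6 else yaw-np.pi
q=arm.solve_ik([fin[0]-.05,fin[1],.27],R(yaw)); arm.move_joints(q)
c=arm.get_calibration("wrist");im=arm.snapshot("wrist");np.savez("w1.npz",**c,im=im);save(im,"w1")
print(arm.current_t(),arm.current_force(),c["cam_to_world"].round(3))
E
```

```text
[0.529 0.313 0.012]
[ 0.639 -0.025  0.012]
[ 0.52  -0.066  0.012]
[0.415 0.273 0.012]
c [0.52549768 0.12377369 0.012     ]
107.66062286488349 [np.float64(0.121), np.float64(0.356), np.float64(0.126), np.float64(0.355)]
[0.50921092 0.07659014 0.096     ] [0.51173866 0.0796311  0.096     ] [0.56411898 0.09230808 0.096     ] [0.55937718 0.0953696  0.096     ]
[ 3.30826942e+00  2.20345284e+01  8.19245375e+01 -2.54444375e-14
  7.60409341e+01 -1.04352353e+02]
[ 3.30826942e+00  2.20345284e+01  8.19245375e+01 -2.54444375e-14
  7.60409341e+01  7.56476466e+01]
2.3583 [-0.12617171  0.9984447  -0.75377305] [[-0.303  0.911  0.279  0.436]
 [ 0.953  0.29   0.089  0.067]
 [ 0.     0.292 -0.956  0.441]
 [ 0.     0.     0.     1.   ]]
```

View pics/w1.png

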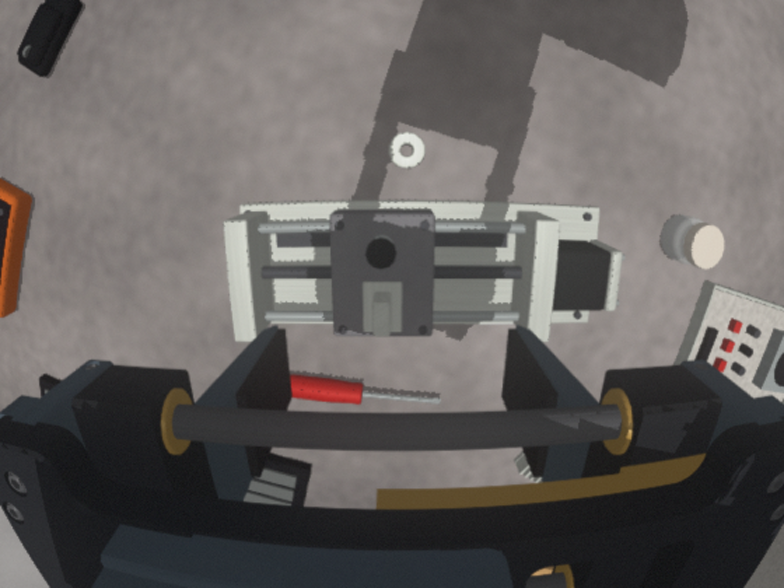

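The wrist view shows the carriage top corners at about (331,211), (433,211), (436,334) and (331,334). The pin is at (380,252), the fin top near (381,297), and the motor is on the right.

```bash
python3 - <<'E'
from h import *
d=np.load("w1.npz");c={k:d[k] for k in("intrinsics","cam_to_world")}
f=lambda p,z:px2w("wrist",np.array(p)/1.4,z,c)
Q=[f(p,.06) for p in [(331,211),(433,211),(436,334),(331,334)]]
m=np.mean(Q,0);print("carr",m,[np.linalg.norm(Q[i]-Q[i-1]).round(4) for i in range(4)])
v=Q[1]+Q[2]-Q[0]-Q[3];print("yaw c",np.degrees(np.arctan2(v[1],v[0])))
E1=f((240,206),.012);E2=f((599,208),.012);v=E2-E1;print("yaw plate",np.degrees(np.arctan2(v[1],v[0])),np.linalg.norm(v),E1,E2)
# end block tops z=.078 inner edges
B=[f(p,.078) for p in [(247,220),(258,338),(529,220),(526,338)]];print([b.round(4) for b in B])
v=B[2]-B[0];print(np.degrees(np.arctan2(v[1],v[0])),np.linalg.norm(v))
for yaw in np.radians([107,108]):
  x=np.array([np.sin(yaw),-np.cos(yaw),0]);y=np.array([np.cos(yaw),np.sin(yaw),0])
  pin=f((380,252),.096);print("pin",pin,"fin from pin",pin+.054*x,"from carr",m+.026*x,"fin px",f((381,298),.096), "pin rel carr",(pin-m)@x,(pin-m)@y)
E
python3 -c "
import cv2;im=cv2.imread('pics/w1.png')[190:350,210:640];cv2.imwrite('pics/w1c.png',cv2.resize(im,None,fx=1.85,fy=1.85))"
```

```text
carr [0.53403775 0.08613865 0.06      ] [np.float64(0.1114), np.float64(0.0859), np.float64(0.1109), np.float64(0.0953)]
yaw c 107.61197910727017
yaw plate 107.74002848425043 0.3572923268890347 [ 0.52177131 -0.0658637   0.012     ] [0.41290486 0.27443896 0.012     ]
[array([ 0.5183, -0.0365,  0.078 ]), array([ 0.6184, -0.0038,  0.078 ]), array([0.4479, 0.186 , 0.078 ]), array([0.5459, 0.2233, 0.078 ])]
107.54410093148948 0.23335496901167715
pin [0.50807167 0.07714203 0.096     ] fin from pin [0.55971212 0.0929301  0.096     ] from carr [0.55890167 0.09374032 0.06      ] fin px [0.54349816 0.08888523 0.096     ] pin rel carr -0.02746184486492061 -0.0010117646208428078
pin [0.50807167 0.07714203 0.096     ] fin from pin [0.55942872 0.09382895 0.096     ] from carr [0.55876522 0.0941731  0.06      ] fin px [0.54349816 0.08888523 0.096     ] pin rel carr -0.02747532002031506 -0.0005323352460902403
```

View pics/w1c.png

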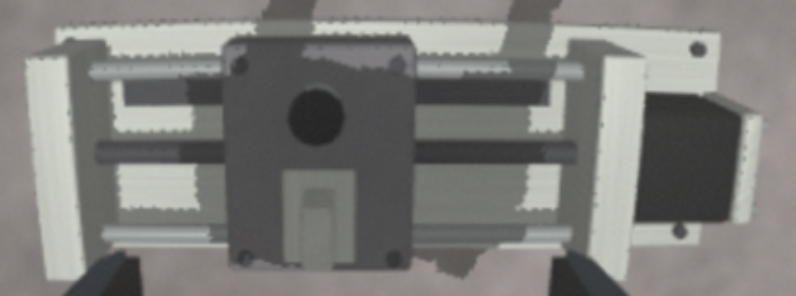

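```bash
cat >> h.py <<'E'
yaw=np.radians(107.65);Y=np.array([np.cos(yaw),np.sin(yaw),0]);X=np.array([Y[1],-Y[0],0])
fin0=np.array([.5593,.0938,0])
def F(n=10):
    a=[]
    for _ in range(n): a.append(arm.current_force()); arm.sleep(.01)
    return np.mean(a,0),np.std(a,0)
E
python3 - <<'E'
from h import *
p=fin0+.0015*Y
arm.grip(.06)
arm.move_to([p[0],p[1],.14],R(yaw))
arm.move_l([p[0],p[1],.069],feed=.08)
arm.sleep(.2)
t=arm.current_t();f,s=F(20);print("bias",f,s,arm.current_t()-t,f@Y)
np.save("bias.npy",f)
arm.grip(.008);arm.sleep(.2)
f2,s=F();print("after grip",(f2-f)@Y,f2-f,arm.current_width(),arm.current_ee_pos(),arm.current_t())
save(arm.snapshot("wrist"),"w2")
E
```

```text
bias [ 0.03034049 -0.04511717  0.01130546] [0.39509244 0.37552599 0.455461  ] 0.16670000000000051 -0.052192632804889866
after grip -0.6630444383048522 [ 0.14974336 -0.64815288 -0.25836567] 0.01371573329454965 [0.55887928 0.09518571 0.06901464] 6.0667
```

View pics/w2.png

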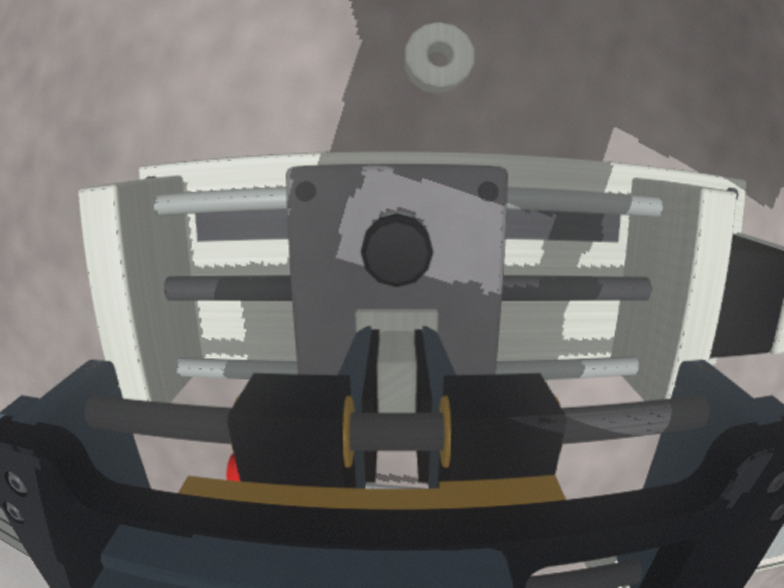

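The fin is held squarely between the pads at a width of 13.7 mm. Next I rock it towards the motor, then towards the bearing.

```bash
cat > rock.py <<'E'
from h import *
import json
b=np.load("bias.npy")@Y
p0=arm.current_ee_pos();s=0;log=[]
def go(sgn,lim,smax=.036):
    global s
    out=[];hit=0
    while abs(s)<smax:
        s+=sgn*.001
        arm.move_l(p0+s*Y,feed=.02); f=-(F(6)[0]@Y-b)*sgn
        y=(arm.current_ee_pos()-p0)@Y
        out.append((round(y*1e3,2),round(f,2)))
        if f>lim: break
    print(sgn,out,arm.current_t()); return out
a=go(1,7.)
json.dump([p0.tolist(),a],open("motor.json","w"))
E
python3 rock.py
```

```text
1 [(np.float64(1.08), np.float64(0.33)), (np.float64(2.12), np.float64(-0.01)), (np.float64(3.1), np.float64(-0.45)), (np.float64(4.07), np.float64(-0.25)), (np.float64(5.09), np.float64(-0.16)), (np.float64(6.09), np.float64(0.03)), (np.float64(7.09), np.float64(-0.23)), (np.float64(8.05), np.float64(-0.16)), (np.float64(9.09), np.float64(-0.06)), (np.float64(10.0), np.float64(1.45)), (np.float64(10.89), np.float64(3.76)), (np.float64(11.85), np.float64(4.99)), (np.float64(12.7), np.float64(6.37)), (np.float64(13.55), np.float64(8.23))] 10.3167
```

```bash
python3 - <<'E'
src=open("rock.py").read().split("a=go(1")[0]
exec(src)
p0,a=json.load(open("motor.json"));p0=np.array(p0)
s=.003;arm.move_l(p0+s*Y,feed=.03)
c=go(-1,7.)
fit=lambda o:np.polyfit(*np.array([(f,y) for y,f in o if f>2.5]).T,1)
fm,fb=fit(a),fit(c);print(fm,fb)
mid=[(np.polyval(fm,v)+np.polyval(fb,v))/2 for v in(1,3,6)];print("mid",mid,"play",np.polyval(fm,1)-np.polyval(fb,1))
json.dump([p0.tolist(),a,c,mid],open("both.json","w"))
E
```

```text
-1 [(np.float64(2.07), np.float64(0.37)), (np.float64(1.02), np.float64(0.62)), (np.float64(-0.09), np.float64(0.47)), (np.float64(-1.1), np.float64(0.23)), (np.float64(-2.09), np.float64(0.06)), (np.float64(-3.07), np.float64(0.03)), (np.float64(-4.07), np.float64(-0.2)), (np.float64(-5.09), np.float64(-0.48)), (np.float64(-6.07), np.float64(-0.09)), (np.float64(-6.95), np.float64(2.56)), (np.float64(-7.88), np.float64(4.55)), (np.float64(-8.84), np.float64(5.53)), (np.float64(-9.68), np.float64(6.78)), (np.float64(-10.53), np.float64(8.7))] 15.0333
[0.58996094 8.80360299] [-0.60854242 -5.35355744]
mid [np.float64(1.7157320387951884), np.float64(1.6971505640627478), np.float64(1.6692783519640866)] play 15.355663787921586
```

```bash
python3 - <<'E'
from h import *
import json
p0,a,c,mid=json.load(open("both.json"));p0=np.array(p0)
arm.move_l(p0+.00169*Y,feed=.02);arm.sleep(.3)
print(F()[0]-np.load("bias.npy"),(arm.current_ee_pos()-p0)@Y,arm.current_width())
g=arm.current_ee_pos();np.save("g.npy",g)
arm.grip(.05);arm.sleep(.2);print(F()[0])
arm.move_l([g[0],g[1],.14],feed=.1)
q=g-.11*X;arm.move_to([q[0],q[1],.27],R(yaw));arm.sleep(.2)
cc=arm.get_calibration("wrist");im=arm.snapshot("wrist");np.savez("w3.npz",**cc,im=im);save(im,"w3")
print("pred pin",g-.054*X,arm.current_t())
print("top pin guess px->", px2w("wrist",np.array((390,250))/1.4,.096,cc))
E
```

```text
[-0.81562388  1.2957631   1.48473093] 0.0017012322577563076 0.013649879856990272
[-0.02843897  0.0851985  -0.02982192]
pred pin [0.50689646 0.08043368 0.06896984] 19.0167
top pin guess px-> [0.44338097 0.05470959 0.096     ]
```

View pics/w3.png

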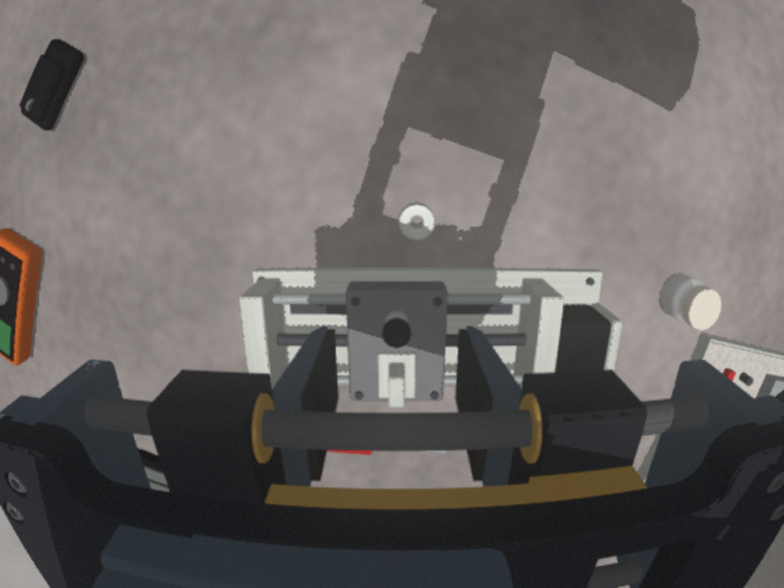

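The knob is at about (397,329), with the carriage now released.

```bash
python3 - <<'E'
from h import *
d=np.load("w3.npz");c={k:d[k] for k in("intrinsics","cam_to_world")}
g=np.load("g.npy");pred=g-.054*X
for uv in((397,328),(397,332)): 
    m=px2w("wrist",np.array(uv)/1.4,.096,c);print(m,"diff",(m-pred)@X,(m-pred)@Y)
t=pred.copy()+np.clip((m-pred)@X,-.004,.004)*X*.5
t[2]=.14
arm.grip(.0);arm.move_to(t,R(yaw));arm.sleep(.2)
b=F(15)[0];t[2]=.100;arm.move_l(t,feed=.08)
log=[]
while t[2]>.0775:
    t[2]-=.001;arm.move_l(t,feed=.02);f=F(6)[0]-b
    log.append((round(arm.current_ee_pos()[2]*1e3,2),f.round(1).tolist()))
    if f[2]>14: break
for l in log: print(l)
print(arm.current_t(),arm.current_width())
save(arm.snapshot("wrist"),"w4")
E
```

```text
[0.50291818 0.07932299 0.096     ] diff -0.0041277661167140245 0.0001478134313128202
[0.50624427 0.08038246 0.096     ] diff -0.0006370232835176347 0.0001489314104906225
(np.float64(99.28), [0.1, 0.3, 0.5])
(np.float64(98.0), [0.1, -0.0, 0.1])
(np.float64(96.95), [-0.0, 0.3, 0.1])
(np.float64(95.98), [-0.2, -0.0, 0.0])
(np.float64(94.94), [0.2, 0.4, 0.0])
(np.float64(93.95), [-0.3, -0.4, 0.0])
(np.float64(92.95), [-0.1, -0.4, 0.1])
(np.float64(91.95), [0.4, 0.3, -0.1])
(np.float64(90.95), [-0.0, 0.2, 0.4])
(np.float64(89.95), [0.2, 0.2, -0.2])
(np.float64(88.96), [-0.0, -0.2, -0.3])
(np.float64(87.94), [0.2, -0.1, 0.2])
(np.float64(86.94), [0.3, 0.1, 0.0])
(np.float64(85.93), [0.2, -0.0, 0.3])
(np.float64(84.95), [0.2, -0.5, 0.3])
(np.float64(83.94), [0.1, -0.1, 0.3])
(np.float64(82.96), [-0.4, -0.5, 0.1])
(np.float64(81.93), [-0.3, -0.2, 0.1])
(np.float64(80.95), [0.2, -0.1, -0.0])
(np.float64(80.2), [-1.6, -0.1, 6.2])
(np.float64(79.96), [-5.6, -1.1, 24.6])
27.7667 0.0007496649986925166
```

View pics/w4.png

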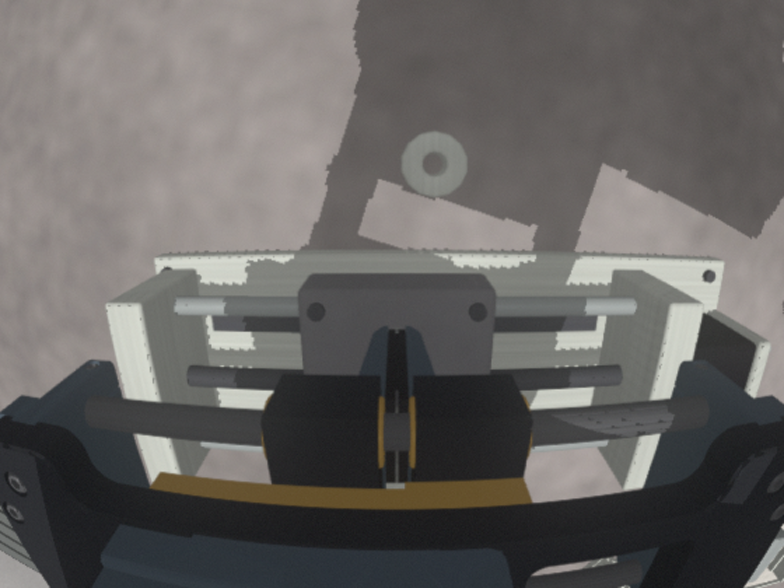

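The tip stopped hard at 80.0 mm, which is the pin's home height. I'll retreat and check.

```bash
python3 - <<'E'
from h import *
p=arm.current_ee_pos();p[2]=.14;arm.move_l(p,feed=.08)
g=np.load("g.npy");q=g-.13*X;arm.move_to([q[0],q[1],.25],R(yaw));arm.sleep(.5)
a=arm.snapshot("wrist")
top=arm.snapshot("top");s=arm.snapshot("scene")
z=lambda im,sl:cv2.resize(im[sl],(400,300),interpolation=cv2.INTER_CUBIC)
out=np.vstack([np.hstack([z(a,np.s_[180:300,200:360]),z(s,np.s_[150:270,250:410])]),np.hstack([z(top,np.s_[:,:]),z(s,np.s_[:,:])])])
save(out,"w5",1.0);print(arm.current_t(),arm.current_force())
E
```

```text
29.975 [-0.02210063 -0.28634559  0.53099332]
```

View pics/w5.png

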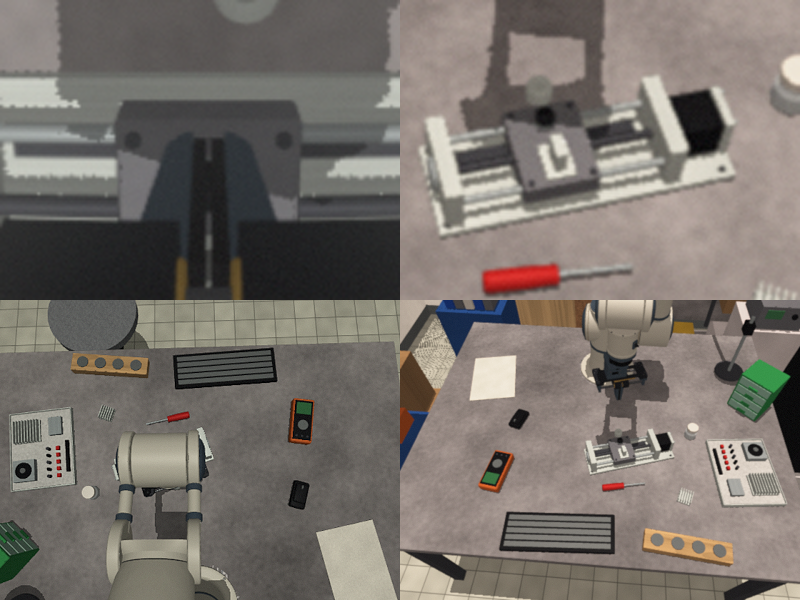

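The scene view shows the knob low on the carriage, the gripper clear, and the other items where they were.

```bash
python3 -c "
from rig import arm
arm.sign_off();print(arm.current_t())"
```

```text
the job is handed in; nothing more can be done
the job is handed in; nothing more can be done
```

The carriage is set in the middle of its free play and the lock pin is fully home. I handed the job in at about 30 s of the 72 s allowed; sign-off reports no verdict.

- **Rocking:** I gripped the fin and rocked it in 1 mm steps, first towards the motor and then towards the bearing. It stiffened clearly at both ends, peaking at 8.2 N and 8.7 N, under the 15 N limit.
- **Middle:** The play came out at about 15.4 mm. Its middle was at +1.69 mm from where I first gripped the fin, whichever force level I compared. I set the carriage there (reading +1.70 mm) and let go.
- **Pin:** I pushed it down with closed fingers. It passed the 6 mm point without resistance and stopped hard at 80.0 mm with about 25 N, which is the stated home height.
- **Last checks:** The final picture shows the knob low, the gripper clear and the other things apparently where they were. The closing wrist force was noise, about 0.5 N.
- **Disagreements:** The steady force readings did not show the stated friction (1.5 N carriage, 3 N pin) because they were taken with the arm stopped. One of the two pixel readings of the knob was 4 mm off across the slide from the position given by the fin offset, and the other agreed to 0.6 mm. I aimed close to the position from the fin offset.

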